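# Measure a shoe raise with the sprung-foot thickness gauge

### The job

Measure the thickness of the cork shoe raise: lift it out of the rack, lay it flat on the gauge's plate with one end in the mouth of the channel and let go, then take it again near its free end, slide it fully home against the blue stop and let go. Only then lower the gauge's red handle all the way down, so that its sprung foot sits on the raise and shows the thickness, and leave it down. Leave the white raise and the other things on the table where they are.

Things in the scene. Friction and masses are not known exactly. Their poses are not given: they have to be found in the camera images.
- cork_raise: The part to measure: a straight flat slab of tan cork on a thin black rubber sole, 200 long (own x) x 46 wide (own y) x 26 mm thick (own z, up), about 120 g. Origin: centre of its underside. Both ends are alike. It starts flat in one of the two lanes of the rack (which lane varies).
- rack: Fixed white tray, 220 (x) x 180 (y) mm, floor 6 mm thick, origin under its centre. Two lanes along its x, centre lines at y = +45 and -45 mm. Blue walls 24 mm above the floor enclose both ends of each raise (3 mm play at the sides, 5 mm at the ends); only the middle 96 mm of a raise is open for a grip across its width. Lift straight up.
- white_raise: Bystander: white plastic raise, 200 x 46 x 19 mm, in the other lane of the rack. Origin: centre of its underside.
- gauge: Fixed thickness gauge. Grey base plate 10 mm thick, x from -170 to 120 mm, y from -60 to 60 mm; origin on its underside, +x points into the channel. A raise fully home has its centre at x = -25 mm. A steel column stands behind the stop at x = 87 to 111 mm, up to 198 mm above the table. The white head overhangs the channel round x = 10 mm.
- channel_mouth (a point): Middle of the channel's mouth, on the plate top, at gauge x = -73 mm. Aluminium fences 22 mm high flare in from here (half width 37 mm) to x = -55 mm, then run straight to the stop with inner faces 27 mm either side of the centre line: 4 mm play each side of a raise, no room for fingers. The plate is open from x = -170 mm to the mouth.
- channel_stop (a point): Foot of the upright blue stop's face that closes the channel, on the plate top (10 mm above the table), at gauge x = 75 mm. The stop is 40 mm high.
- gauge_grip (a point): Centre of the top face of the red handle on the gauge head: a fin 50 mm long (gauge x), 18 mm thick (gauge y) and 40 mm tall below this point, at gauge x = 10, y = 0 mm; 205 mm above the table when the head is fully raised, 145 mm when fully lowered. Under the fin is the white head, 42 x 42 x 50 mm.
- gauge_sole (a point): Centre of the underside of the round steel foot (24 mm across) that hangs from the head on a sprung rod; at gauge x = 10, y = 0 mm. Head fully raised: 70 mm above the table; head fully lowered with nothing under it: on the plate (10 mm above the table).
- gauge_head (a joint): How far the head has been lowered down the column, m: 0 = fully raised, 0.060 = fully down on its end stop. It slides stiffly (3 to 6 N of push down) and stays where it is left. Starts near the top (0 to 0.015).
- gauge_foot (a joint): The gauge's reading: how far the sprung foot is pushed up into the head, m; 0 when free (range 0 to 0.040, soft spring under 2 N). With the head fully down it equals the thickness of the part under the foot: 0.026 for the cork raise.
- biscuits: Bystander: white plate (170 mm across, 44 mm high with its biscuits).
- mug: Bystander: white mug, 84 mm across, 85 mm tall.
- beaker: Bystander: white cup, 76 mm across, 80 mm tall.
- pills: Bystander: white pill jar, 48 mm across, 75 mm tall.
- vial: Bystander: orange pill vial with white cap, 32 mm across, 80 mm tall.
Mind the look-alikes: they are no part of the job. Several things have the shape of the cork_raise; the one meant has the colours described above.

How it is judged (in metres and radians):
On the way, in this order (a step that is already met when the one before it is completed fails the run):
1. the cork raise lies flat on the gauge's plate, in line with the channel (within 0.1 rad and 10 mm), one end in its mouth, and is let go (angle between cork_raise's own z axis and vertical below 0.06 rad and angle between the x axis of cork_raise and the x axis of gauge, either way round below 0.1 rad and y of cork_raise in the frame of gauge between -0.01 and 0.01 m and z of cork_raise in the frame of gauge between 0.006 and 0.014 m and x of cork_raise in the frame of gauge between -0.165 and -0.04 m and contact force between cork_raise and the fingers below 0.2 N and linear speed of cork_raise below 0.02 m/s), for 0.2 s.
2. the cork raise is gripped again away from its middle (more than 35 mm from its centre) ((x of the grasp point in the frame of cork_raise above 0.035 m or x of the grasp point in the frame of cork_raise below -0.035 m) and contact force between cork_raise and the fingers above 1 N), for 0.1 s.
3. the cork raise is fully home against the stop (within 5 mm), let go, with the gauge head still up (lowered less than 30 mm) (angle between cork_raise's own z axis and vertical below 0.06 rad and angle between the x axis of cork_raise and the x axis of gauge, either way round below 0.1 rad and y of cork_raise in the frame of gauge between -0.01 and 0.01 m and z of cork_raise in the frame of gauge between 0.006 and 0.014 m and x of cork_raise in the frame of gauge between -0.03 and -0.02 m and contact force between cork_raise and the fingers below 0.2 N and linear speed of cork_raise below 0.02 m/s and value of joint gauge_head below 0.03 m), for 0.2 s.
At the end, for the whole second after the job is handed in: The cork raise lies flat in the channel, fully home against the stop (within 5 mm), at rest and let go; the gauge head is all the way down (over 57 mm) and its sprung foot reads 26 mm within 2 mm; the white raise is where it was (within 15 mm) (angle between cork_raise's own z axis and vertical below 0.06 rad and angle between the x axis of cork_raise and the x axis of gauge, either way round below 0.1 rad and y of cork_raise in the frame of gauge between -0.01 and 0.01 m and z of cork_raise in the frame of gauge between 0.006 and 0.014 m and x of cork_raise in the frame of gauge between -0.03 and -0.02 m and contact force between cork_raise and the fingers below 0.2 N and linear speed of cork_raise below 0.02 m/s and value of joint gauge_head above 0.057 m and value of joint gauge_foot between 0.024 and 0.028 m and distance of white_raise from where it was at the start of the episode below 0.015 m); the robot touches nothing.
It fails at once if the white raise is moved more than 15 mm, or another bystander more than 30 mm (distance of white_raise from where it was at the start of the episode above 0.015 m or distance of any of biscuits, mug, beaker, pills, vial from where it was at the start of the episode above 0.03 m).
It also fails if it takes over 69 s, if anything falls off the work surface, if the arm or the gripper's body presses on something with over 40 N, if the wrist force passes 120 N, or if a joint passes its speed limit or range.

### The arm

A 6-joint arm with a two-finger parallel gripper is mounted at the origin on the work surface. World frame = base frame: x ahead of the robot, y to its left, z up, the work surface at z = 0. Lengths are in mm, angles in degrees, forces in N, time in s.
With the tool pointing down it reaches from about 300 to 850 mm from the base axis. Payload 4.2 kg.
Tool frame: the origin (TCP) lies midway between the tips of the shut fingers; the grasp point (between the pads) lies 19 mm behind it; z points along the fingers, y is the line along which they close (so a half turn about z gives the same grasp; the last joint's range is limited). The gripper opens to 91 mm and grips with 3 to 60 N. Pads are 32 mm wide; open, the fingers measure 118 mm over their backs; the gripper's body (76 mm by 178 mm) begins 60 mm behind the grasp point.
Start: joints at [73.109, 18.312, 89.639, -0, 72.044, -1.146], TCP at [156.031, 553.443, 193.176] pointing down, gripper open.
Joint ranges: [-177.97, 177.97], [-48.28, 115.42], [12.27, 149.76], [-77.06, 257.06], [2.81, 150.46], [-146.56, 146.56]. Speed limits (degrees/s): [147.25, 147.25, 180, 180, 180, 180].

### API

Orientations are given as [roll, pitch, yaw] about the fixed x, y, z axes, in that order (R = Rz(yaw) Ry(pitch) Rx(roll)).
In Python, from workcell import state, grab_frame, camera_model, workorder gives the robot as it stands.
- The arm moves only by the tool carry_out, never from a script. Its argument "commands" is a list of rows, each a list of 7 numbers: the turn, a rotation vector about the tool's x, y, z in degrees, then the shift along the tool's x, y, z in mm, then the opening, from -1 (shut) to 1 (fully open). In form: [[ax, ay, az, dx, dy, dz, hand], ...]. A call has 1 to 20 rows; each row is the pose to reach, as a shift and turn from the pose commanded when the call began, along the tool's axes at that moment; what a row does not reach only later rows make up. A row lasts 1/10 s, in which the tool goes at most 50 mm and 8.59 degrees, less where a joint would pass 70% of its speed; a pose out of reach is approached as far as the arm can. A call with a gripper value outside its range is refused whole. The fingers move at their own pace and stop on an object; "force" is the grip in N (left out, the last holds). Time passes only in rows, so rows that repeat a pose let the fingers close. It gives the time, the measured TCP pose, the force, the opening and the grip force at its end, in the units of the state.
- state(): the state, without advancing time (a new reading comes with each control period).
- grab_frame(name): name is "scene" or "top" or "wrist"; returns the picture (400x640x3 uint8, red, green, blue); there is no depth.
- camera_model(name): a dict with "fx", "fy", "cx", "cy" (pixels), "origin" and "rotation" of the camera in the world; the wrist camera has in their place "mount" (4x4, takes a point from camera to tool coordinates, whose origin is the TCP and whose axes are the flange's). Camera axes: x right, y up, looking along -z (the intrinsics and any distortion apply to the point x, -y, -z); pixel columns grow to the right and rows downward; lengths in mm; the calibration is good to about 2 mm. A picture is of the moment at which its call begins: read the wrist's pose just before it. camera_model takes no time and is no camera call.
- workorder.job_done(): hands the job in; it is judged then, once.
The state is a dict: "time_s": time; "qpos": joint angles; "qvel": joint speeds; "effort": joint torques, N m; "ee_pos": TCP position; "ee_rot": TCP orientation; "force": force on the tool from outside, world axes, zero at the start; "torque": the same for the moment, N m; "gripper_width": finger opening in mm; "gripper_force": force on a finger pad.
Only numpy, scipy, OpenCV 4.12 (cv2) and the standard library are available. Lean on these libraries where they do the work, as an engineer would, in place of code of your own. Each camera call takes 0.05 s, during which the arm holds its last target. There are 200 camera calls.

## Working session

There is one attempt and no reset: what is moved stays moved. The work goes in short steps, Python scripts to look and compute and a tool call to move; the robot and the scene stay as the last step left them, time stands still between calls to the robot, and variables do not carry over. Pictures are saved under pics/ and viewed, at most 10 in all, crops included, and the job is handed in when it is done.

Besides the shell and the picture viewer there is one more tool, called after "Call:" as name(argument=value, ...) on one line, values as JSON. carry_out: Moves the arm, as the interface text tells. Its arguments: {"type":"object","properties":{"commands":{"type":"array"},"force":{"type":"number"}},"required":["commands"]}

```bash
ls; mkdir -p pics
cat > h.py <<'E'
import numpy as np, cv2
from workcell import state, grab_frame, camera_model
from scipy.spatial.transform import Rotation as R
def save(name,fn):
    im=grab_frame(name); cv2.imwrite('pics/'+fn,im[:,:,::-1]); return im
E
python3 - <<'E'
from h import *
s=state();print(s)
for n in ['top','scene']:
    save(n,n+'0.png'); print(n,camera_model(n))
print(camera_model('wrist'))
E
```

```text
pics
{'time_s': 0.0, 'qpos': array([ 7.31094690e+01,  1.83524343e+01,  8.97075715e+01, -4.78712136e-04,
        7.20414038e+01, -1.14602583e+00]), 'qvel': array([-0.08251177,  0.08324085, -0.01693593, -0.09082348,  0.00909833,
        0.04663931]), 'effort': array([ 1.89149391e-04, -4.12471497e+01, -2.31970704e+01,  7.26867118e-02,
        4.57176380e-02, -1.53705291e-04]), 'ee_pos': array([155.8719163 , 552.91104158, 192.30444611]), 'ee_rot': array([-1.79898602e+02, -1.57321551e-03,  1.64255641e+02]), 'force': array([0.38852515, 0.22873216, 0.44073956]), 'torque': array([ 0.01182932,  0.04431745, -0.05106999]), 'gripper_force': 0.0, 'gripper_width': 91.4467151592248}
top {'fx': 490.1171398042322, 'fy': 490.1171398042322, 'cx': 323.5964219414709, 'cy': 189.4043730598769, 'origin': array([ 501.40760477,  -13.87050275, 1378.28027602]), 'rotation': array([  2.95321852,  -0.20399156, -91.05305186])}
scene {'fx': 397.9557174492377, 'fy': 397.9557174492377, 'cx': 321.693679904362, 'cy': 199.4338302999483, 'origin': array([1103.29576102,  264.74672006,  883.25616703]), 'rotation': array([ 39.40792253,   1.01934731, 114.56960885])}
{'fx': 321.46049742569795, 'fy': 321.46049742569795, 'cx': 315.70211496620266, 'cy': 199.55839496194181, 'mount': array([[-5.88965695e-04,  9.71090962e-01,  2.38709023e-01,
         6.74789939e+01],
       [ 9.99999812e-01,  5.30854042e-04,  3.07730394e-04,
         1.12931080e-02],
       [ 1.72114555e-04,  2.38709159e-01, -9.71091091e-01,
        -1.91017336e+02],
       [ 0.00000000e+00,  0.00000000e+00,  0.00000000e+00,
         1.00000000e+00]])}
```

View pics/top0.png

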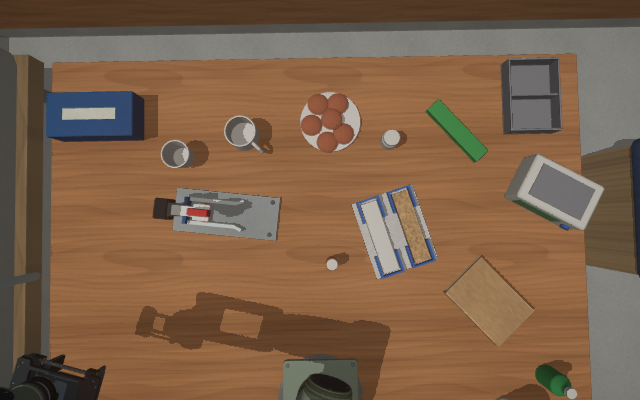

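View pics/scene0.png

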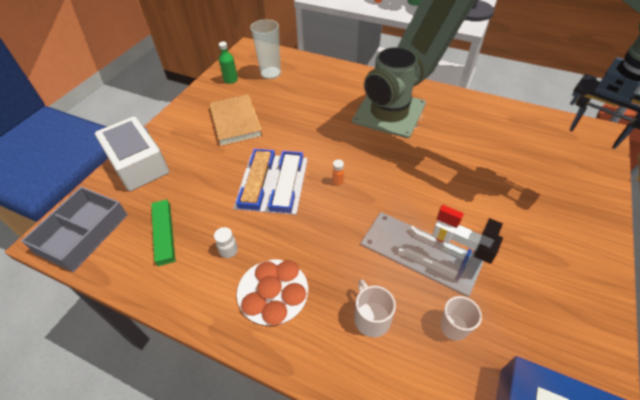

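The top view shows the cork raise in the rack's right lane (about 412,227), the white raise in the other lane (380,235), and the gauge at (225,213) with its red handle at (198,212) and its open end to the right (280,215). The scene view shows the cork at (256,178) and the handle at (450,215). Next I'll measure these positions.

```bash
cat >> h.py <<'E'
def cam(n,s=None):
    m=camera_model(n)
    if 'mount' in m:
        T=np.eye(4);T[:3,:3]=R.from_euler('xyz',s['ee_rot'],degrees=True).as_matrix();T[:3,3]=s['ee_pos']
        T=T@m['mount'];return m,T[:3,3],T[:3,:3]
    return m,m['origin'],R.from_euler('xyz',m['rotation'],degrees=True).as_matrix()
def ray(c,uv):
    m,o,r=c;uv=np.atleast_2d(uv).astype(float)
    d=np.c_[(uv[:,0]-m['cx'])/m['fx'],-(uv[:,1]-m['cy'])/m['fy'],-np.ones(len(uv))]@r.T
    return o,d
def onplane(c,uv,z):
    o,d=ray(c,uv);return o+d*((z-o[2])/d[:,2])[:,None]
def tri(c1,uv1,c2,uv2):
    o1,d1=ray(c1,uv1);o2,d2=ray(c2,uv2);d1=d1[0]/np.linalg.norm(d1);d2=d2[0]/np.linalg.norm(d2)
    t=np.linalg.lstsq(np.c_[d1,-d2],o2-o1,rcond=None)[0]
    a,b=o1+t[0]*d1,o2+t[1]*d2;return (a+b)/2,np.linalg.norm(a-b)
def blob(mask,near=None):
    n,l,st,c=cv2.connectedComponentsWithStats(mask.astype(np.uint8));k=1+np.argmax(st[1:,4])
    if near is not None: k=1+np.argmin([np.hypot(*(c[i]-near))+(1e4 if st[i,4]<30 else 0) for i in range(1,n)])
    m=(l==k).astype(np.uint8);ct=max(cv2.findContours(m,cv2.RETR_EXTERNAL,cv2.CHAIN_APPROX_NONE)[0],key=cv2.contourArea)
    return c[k],st[k,4],cv2.minAreaRect(ct),ct[:,0]
E
python3 - <<'E'
from h import *
t=cv2.imread('pics/top0.png');s=cv2.imread('pics/scene0.png')
for im,pts in ((t,[(412,227),(380,235),(198,212),(250,215),(400,250),(355,215),(300,215)]),(s,[(256,178),(286,180),(450,215),(400,245),(270,180)])):
    h=cv2.cvtColor(im,cv2.COLOR_BGR2HSV); print([(p,h[p[1],p[0]].tolist()) for p in pts])
for n,im,r in (('t',t,(340,175,110,115)),('g',t,(140,170,150,85)),('s',s,(340,180,190,130))):
    x,y,w,hh=r; cv2.imwrite(f'pics/c_{n}.png',cv2.resize(im[y:y+hh,x:x+w],None,fx=4,fy=4,interpolation=cv2.INTER_CUBIC))
a=cv2.imread('pics/c_g.png');b=cv2.imread('pics/c_t.png')
b=cv2.resize(b,None,fx=.6,fy=.6)
out=np.zeros((600,800,3),np.uint8);out[:340,:600]=a;out[340:340+260,:b.shape[1]]=b[:260];ss=cv2.resize(cv2.imread('pics/c_s.png'),None,fx=.5,fy=.5);out[340:600,300:300+380]=ss[:260];cv2.imwrite('pics/comb.png',out)
E
```

```text
[((412, 227), [16, 110, 155]), ((380, 235), [23, 17, 184]), ((198, 212), [2, 178, 173]), ((250, 215), [30, 6, 132]), ((400, 250), [14, 23, 122]), ((355, 215), [14, 18, 180]), ((300, 215), [14, 141, 146])]
[((256, 178), [16, 137, 220]), ((286, 180), [18, 10, 243]), ((450, 215), [1, 213, 145]), ((400, 245), [11, 24, 167]), ((270, 180), [11, 9, 233])]
```

View pics/comb.png

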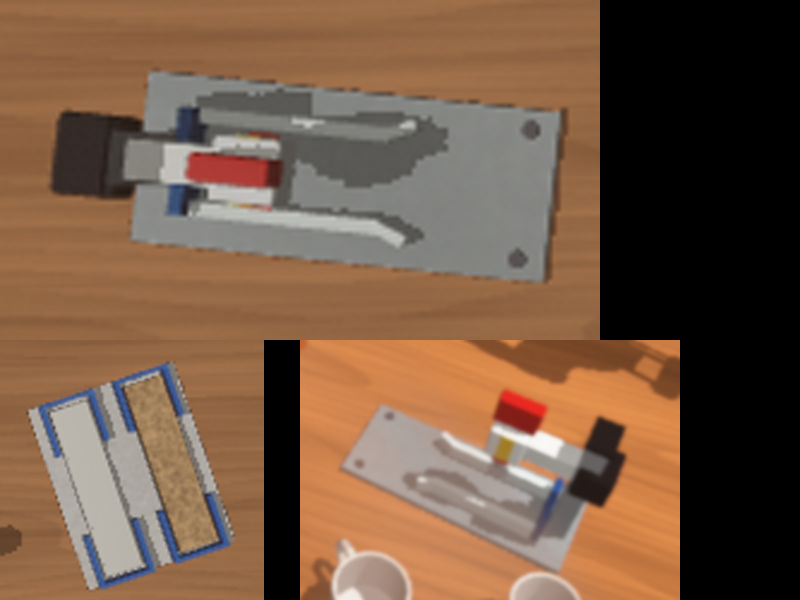

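The crop shows the plate's corners at top-image pixels of about (282,197), (277,240), (173,230) and (177,188). The plate's two dark screws are at (272,202) and (269,235). The cork is clear of its walls in mid-lane.

Run:
```python
from h import *
t=cv2.imread('pics/top0.png');s=cv2.imread('pics/scene0.png')
ct,cs=cam('top'),cam('scene')
ht,hs=[cv2.cvtColor(i,cv2.COLOR_BGR2HSV) for i in (t,s)]
def crop(m,x,y,w,h):
    o=np.zeros(m.shape,np.uint8);o[y:y+h,x:x+w]=m[y:y+h,x:x+w];return o
# cork: top and scene
mt=crop(cv2.inRange(ht,(10,60,90),(24,255,255)),385,185,50,82)
ms=crop(cv2.inRange(hs,(10,60,90),(24,255,255)),238,150,36,55)
# keep cork only: inside the rack rectangle -> largest blob near
bt=blob(mt,(412,227));bs=blob(ms,(256,178));print(bt[:3],bs[:3])
print('cork tri',tri(ct,bt[0],cs,bs[0]))
def ends(rect):
    b=cv2.boxPoints(rect);e=sorted([(np.linalg.norm(b[i]-b[(i+1)%4]),i) for i in range(4)])
    return [ (b[i]+b[(i+1)%4])/2 for _,i in e[:2]]
for z in (27,32,37):
    e=[onplane(ct,p,z)[0] for p in ends(bt[2])];d=e[0]-e[1];print(z,e,np.linalg.norm(d),np.degrees(np.arctan2(d[1],d[0])), onplane(ct,bt[0],z))
# red handle
r=lambda h:cv2.inRange(h,(0,150,60),(6,255,255))|cv2.inRange(h,(174,150,60),(180,255,255))
rt=blob(r(ht),(198,212));rs=blob(r(hs),(450,215));print('red',rt[:3],rs[:3],tri(ct,rt[0],cs,rs[0]))
# plate
P=np.array([[281.5,197.3],[277,240.3],[173.2,230.2],[177.6,187.8]])
W=onplane(ct,P,10);print(W.round(1));m=W.mean(0);print('mid',m,[np.linalg.norm(W[i]-W[(i+1)%4]) for i in range(4)])
for a,b in((1,2),(0,3)):
    d=W[b]-W[a];print(np.degrees(np.arctan2(d[1],d[0])))
print([tri(ct,a,cs,b) for a,b in (((272.5,202.5),(385,217.5)),((269.3,234.7),(370,242)))])
```

```text
(array([410.77724741, 226.11614956]), np.int32(1257), ((410.76611328125, 226.15786743164062), (73.05470275878906, 17.482242584228516), 70.90650939941406)) (array([255.72883436, 176.88711656]), np.int32(815), ((256.1708068847656, 176.55337524414062), (16.882366180419922, 54.5246696472168), 17.35402488708496))
cork tri (array([ 465.12075353, -258.76444886,   20.51687612]), np.float64(0.8677772760875739))
27 [array([ 561.05841023, -227.54613902,   27.        ]), array([ 370.41068154, -288.11852094,   27.        ])] 200.0389209757946 17.62603480209499 [[ 465.51150743 -257.97319901   27.        ]]
32 [array([ 560.83769064, -226.75549758,   32.        ]), array([ 370.89539565, -287.1037499 ,   32.        ])] 199.2987380377131 17.626034802095003 [[ 465.64432998 -257.06997153   32.        ]]
37 [array([ 560.61697105, -225.96485614,   37.        ]), array([ 371.38010976, -286.08897886,   37.        ])] 198.5585550996317 17.626034802094996 [[ 465.77715252 -256.16674404   37.        ]]
red (array([198.19285714, 211.95      ]), np.int32(140), ((198.1393585205078, 211.96722412109375), (22.181255340576172, 6.2469658851623535), 5.19442892074585)) (array([449.62962963, 215.35327635]), np.int32(351), ((449.5862121582031, 215.53448486328125), (23.397611618041992, 15.412713050842285), 21.801406860351562)) (array([513.32158775, 288.30394789, 182.30456261]), np.float64(2.3784066114647673))
[[552.   97.9  10. ]
 [432.6 112.1  10. ]
 [465.9 400.2  10. ]
 [583.8 387.6  10. ]]
mid [508.57930141 249.42415044  10.        ] [np.float64(120.18366344847024), np.float64(290.01353622072446), np.float64(118.52965377817566), np.float64(291.4290915258728)]
83.40183212992156
83.72781715949826
[(array([529.13443824, 132.62181332, 111.00930671]), np.float64(40.76889096757828)), (array([ 452.18318488,  126.96241075, -105.99226961]), np.float64(40.6572024497716))]
```

```bash
cat >> h.py <<'E'
def go(p,yaw,s=None):
    "turn (rotvec deg) and shift in tool axes from the measured pose to p, tool down at yaw"
    s=s or state();r0=R.from_euler('xyz',s['ee_rot'],degrees=True);r1=R.from_euler('xyz',[180,0,yaw],degrees=True)
    print('turn',(r0.inv()*r1).as_rotvec(degrees=True).round(2),'shift',r0.inv().apply(np.array(p)-s['ee_pos']).round(1))
E
python3 - <<'E'
from h import *
go([465.6,-257,200],17.6)
E
```

```text
turn [-3.0000e-02  1.1000e-01  1.4665e+02] shift [-517.9 -695.5   -6.5]
```

Call:
carry_out(commands=[[0,0,50,-173,-232,-7,0.45],[0,0,50,-173,-232,-7,0.45],[0,0,50,-173,-232,-7,0.45],[0,0,50,-173,-232,-7,0.45],[0,0,50,-173,-232,-7,0.45],[0,0,50,-173,-232,-7,0.45],[0,0,100,-346,-464,-7,0.45],[0,0,100,-346,-464,-7,0.45],[0,0,100,-346,-464,-7,0.45],[0,0,100,-346,-464,-7,0.45],[0,0,100,-346,-464,-7,0.45],[0,0,100,-346,-464,-7,0.45],[0,0,146.6,-518,-695,-7,0.45],[0,0,146.6,-518,-695,-7,0.45],[0,0,146.6,-518,-695,-7,0.45],[0,0,146.6,-518,-695,-7,0.45],[0,0,146.6,-518,-695,-7,0.45],[0,0,146.6,-518,-695,-7,0.45],[0,0,146.6,-518,-695,-7,0.45],[0,0,146.6,-518,-695,-7,0.45]])

```text
time_s: 2.1
ee_pos: [465.4, -256.1, 199.2]
ee_rot: [-179.9, 0.1, 17.6]
force: [0.5, 0.6, 0.6]
gripper_width: 66.2
gripper_force: 0.0
```

Run:
```python
from h import *
s=state();im=save('wrist','w1.png');print(s['time_s'],s['ee_pos'],s['ee_rot'],s['gripper_width'])
np.save('s1.npy',s,allow_pickle=True)
```

```text
2.1 [ 465.44422669 -256.14109838  199.1876666 ] [-1.79875227e+02  7.51682580e-02  1.76058923e+01] 66.18496351761661
```

View pics/w1.png

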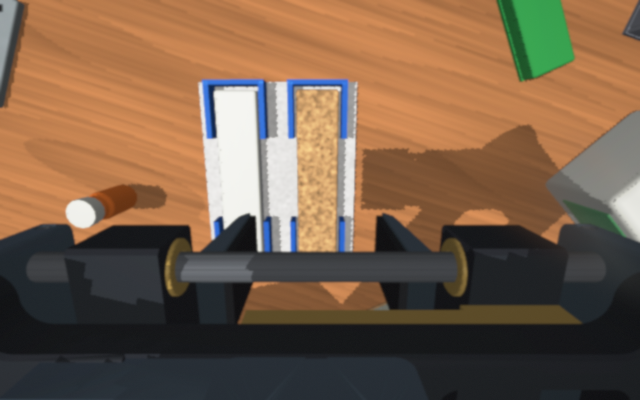

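The wrist view shows the cork between columns 295 and 340, with its far end at row 88. It lies almost exactly in line with the tool, and the white raise is well clear on the left. I'll check height and lateral offset against the top view.

Run:
```python
from h import *
s=np.load('s1.npy',allow_pickle=True).item();cw=cam('wrist',s);ct=cam('top')
h=cv2.cvtColor(cv2.imread('pics/w1.png'),cv2.COLOR_BGR2HSV)
m=cv2.inRange(h,(10,60,90),(24,255,255));o=np.zeros_like(m);o[84:212,290:346]=m[84:212,290:346]
b=blob(o,(318,150));x,y,w,hh=cv2.boundingRect(b[3]);print(b[:3],x,y,w,hh)
rows=[]
for r in range(95,205,10):
    c=np.where(o[r])[0];rows.append((r,c.min(),c.max()+1));
e=np.array(rows);print(e.tolist())
L=np.c_[e[:,1],e[:,0]+.5];Rr=np.c_[e[:,2],e[:,0]+.5]
yaw=np.radians(s['ee_rot'][2]);n=np.array([np.sin(yaw),-np.cos(yaw)])
for z in (27,32,37):
    a,c=onplane(cw,L,z),onplane(cw,Rr,z);md=(a+c)/2;v=np.polyfit(md[:,0],md[:,1],1)
    print(z,'width',np.median(np.hypot(*(a-c)[:,:2].T)).round(1),'axis yaw',np.degrees(np.arctan(v[0])),'off tool y',((md[:,:2]-s['ee_pos'][:2])@n).mean(),'far end',onplane(cw,(318,y),z))
# top-view far end: pixel (midpoint) from minAreaRect
t=np.array((410.766,226.158))-36.527*np.array([np.cos(np.radians(70.9)),np.sin(np.radians(70.9))])
print('top end px',t,'tri',tri(ct,t,cw,(318,y)))
```

```text
(array([317.07647879, 149.31268672]), np.int32(5021), ((317.0, 150.0), (122.0, 42.0), 90.0)) 296 89 43 123
[[95, 296, 339], [105, 296, 339], [115, 296, 339], [125, 296, 339], [135, 296, 338], [145, 297, 338], [155, 297, 338], [165, 298, 338], [175, 298, 338], [185, 298, 338], [195, 298, 338]]
27 width 46.3 axis yaw 18.0579695769432 off tool y 1.442455056748802 far end [[ 560.16938168 -227.94729321   27.        ]]
32 width 45.7 axis yaw 18.057969576943155 off tool y 1.425042660007444 far end [[ 559.74472568 -228.0589328    32.        ]]
37 width 45.0 axis yaw 18.057969576943083 off tool y 1.4076302632660878 far end [[ 559.32006968 -228.1705724    37.        ]]
top end px [398.8137118  191.64185109] tri (array([ 560.82139918, -227.95875691,   23.75665134]), np.float64(0.7692356226184245))
```

Call:
carry_out(commands=[[0,0,-0.3,0,1.5,40,0.45],[0,0,-0.3,0,1.5,80,0.45],[0,0,-0.3,0,1.5,120,0.45],[0,0,-0.3,0,1.5,145,0.45],[0,0,-0.3,0,1.5,160,0.45],[0,0,-0.3,0,1.5,172,0.45],[0,0,-0.3,0,1.5,180,0.45],[0,0,-0.3,0,1.5,186,0.45],[0,0,-0.3,0,1.5,186,0.45],[0,0,-0.3,0,1.5,186,-0.3],[0,0,-0.3,0,1.5,186,-0.3],[0,0,-0.3,0,1.5,186,-0.3],[0,0,-0.3,0,1.5,186,-0.3],[0,0,-0.3,0,1.5,186,-0.3]], force=20)

```text
time_s: 3.55
ee_pos: [466.5, -257.5, 14.3]
ee_rot: [180.0, -0.0, 18.0]
force: [0.1, -0.0, 0.2]
gripper_width: 32.3
gripper_force: 0.0
```

Run:
```python
from h import *
a=save('wrist','w2.png');b=grab_frame('scene');c=grab_frame('top')
o=np.zeros((600,800,3),np.uint8)
o[:350,:560]=cv2.resize(a,(560,350))
o[350:,:400]=cv2.resize(b[100:225,200:400],(400,250));o[350:,400:]=cv2.resize(c[165:290,330:530],(400,250))
cv2.imwrite('pics/o2.png',o[:,:,::-1]);s=state();print(s['ee_pos'],s['gripper_width'],s['gripper_force'],s['force'])
```

```text
[ 466.46982    -257.47388474   14.15419295] 31.786319336650152 0.0 [ 0.47876409 -0.64833702  0.67342583]
```

View pics/o2.png

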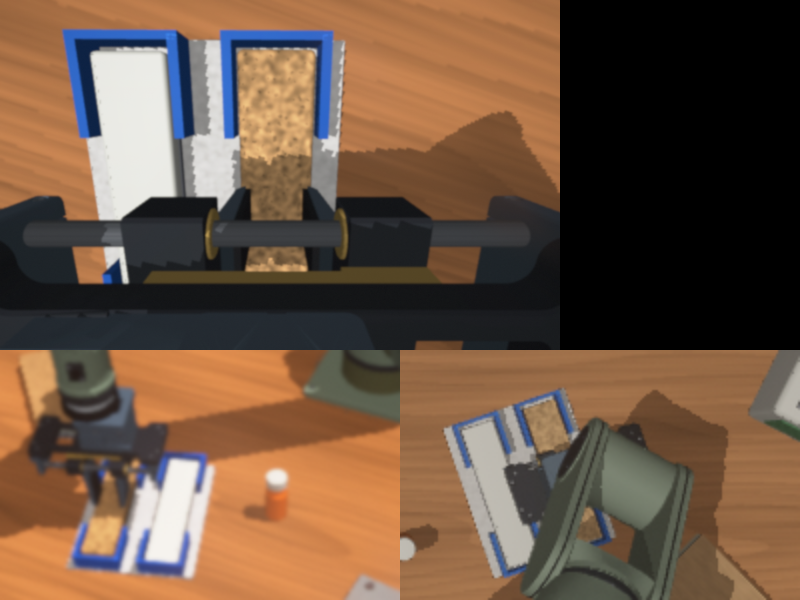

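The fingers straddle the cork around composite pixel (276,200), but the width reads 32 mm with no pad force. I'll look closer at the fingertips.

Run:
```python
import cv2
im=cv2.imread('pics/w2.png');c=im[180:330,230:420];cv2.imwrite('pics/w2c.png',cv2.resize(c,None,fx=4,fy=4,interpolation=cv2.INTER_CUBIC))
```

```text
(no output)
```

View pics/w2c.png

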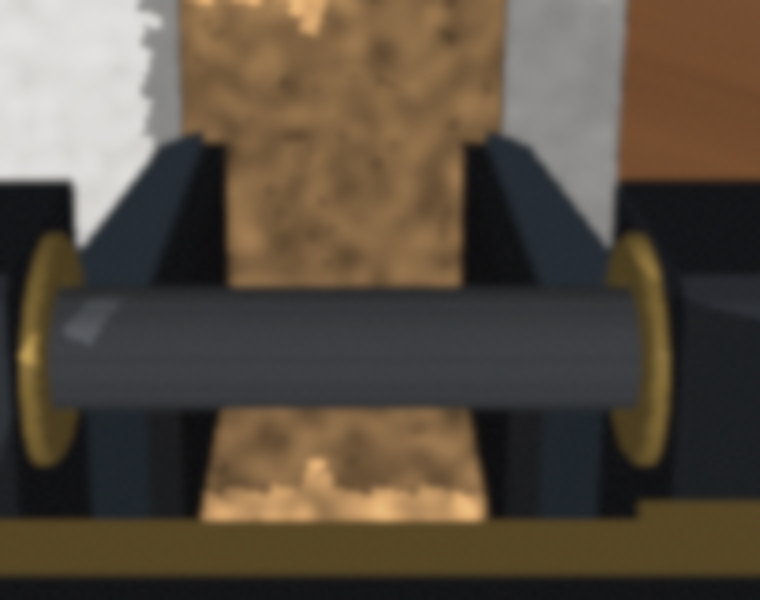

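Call:
carry_out(commands=[[0,0,0,0,0,0,0.45],[0,0,0,0,0,0,0.45],[0,0,0,0,0,0,0.45],[0,0,0,0,0,2,0.45],[0,0,0,0,0,4,0.45],[0,0,0,0,0,5,0.45],[0,0,0,0,0,5,0.45]], force=15)

```text
time_s: 4.4
ee_pos: [466.3, -257.3, 8.8]
ee_rot: [-180.0, 0.0, 18.0]
force: [-0.0, 0.2, 0.3]
gripper_width: 66.2
gripper_force: 0.0
```

Call:
carry_out(commands=[[0,0,0,0,0,0,0.1],[0,0,0,0,0,0,0.1],[0,0,0,0,0,0,0.1],[0,0,0,0,0,0,-0.1],[0,0,0,0,0,0,-0.1],[0,0,0,0,0,0,-0.1]], force=15)

```text
time_s: 5.0
ee_pos: [466.5, -257.4, 9.1]
ee_rot: [-180.0, -0.0, 18.0]
force: [-0.1, 0.2, 0.7]
gripper_width: 45.7
gripper_force: 15.0
```

The grip at 45.7 mm only appeared lower down, so the real tips sit well above the reported TCP. I'll open, go deeper and grip again.

Call:
carry_out(commands=[[0,0,0,0,0,0,0.45],[0,0,0,0,0,0,0.45],[0,0,0,0,0,0,0.45],[0,0,0,0,0,2,0.45],[0,0,0,0,0,4,0.45],[0,0,0,0,0,6,0.45],[0,0,0,0,0,8,0.45],[0,0,0,0,0,8,0.45]], force=25)

```text
time_s: 5.8
ee_pos: [466.2, -257.3, 0.7]
ee_rot: [-180.0, 0.0, 18.0]
force: [0.3, 0.5, -0.1]
gripper_width: 66.1
gripper_force: 0.0
```

Run:
```python
from h import *
s=state();print(s['ee_pos'],s['force'])
im=save('wrist','w3.png');cv2.imwrite('pics/w3c.png',cv2.resize(im[150:330,200:440,::-1],None,fx=3,fy=3,interpolation=cv2.INTER_CUBIC))
```

```text
[ 466.22889302 -257.32687843    0.72299022] [ 0.34709086  0.5343292  -0.09600377]
```

View pics/w3c.png

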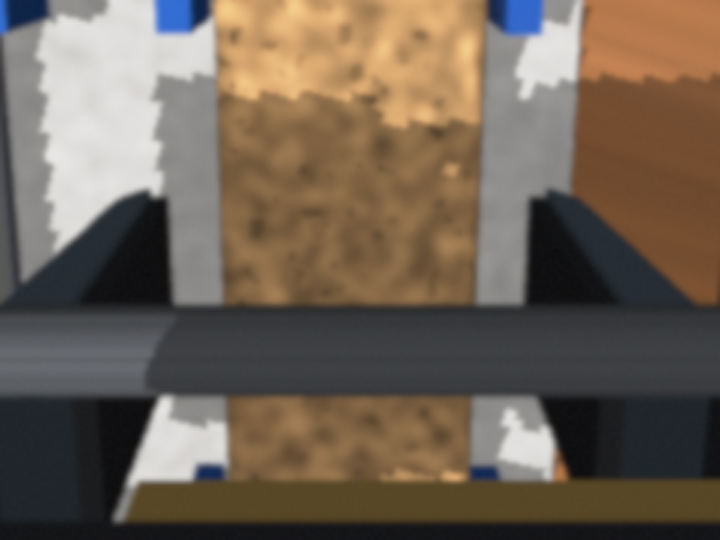

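The fingertips are 120 px apart (in the picture, 168 to 528 at 3x) for 66 mm, which puts them about 20 mm above the nominal TCP. That leaves them beside the cork but still well above the rack floor, so I'll go 8 mm deeper and grip.

Call:
carry_out(commands=[[0,0,0,0,0,2,0.45],[0,0,0,0,0,4,0.45],[0,0,0,0,0,6,0.45],[0,0,0,0,0,7,0.45],[0,0,0,0,0,7,0.45],[0,0,0,0,0,7,0.1],[0,0,0,0,0,7,-0.1],[0,0,0,0,0,7,-0.1],[0,0,0,0,0,7,-0.1],[0,0,0,0,0,7,-0.1],[0,0,0,0,0,7,-0.1]], force=25)

```text
time_s: 6.95
ee_pos: [466.5, -257.5, -5.8]
ee_rot: [180.0, -0.0, 18.0]
force: [0.2, -0.2, 0.2]
gripper_width: 45.8
gripper_force: 25.0
```

Call:
carry_out(commands=[[0,0,0,0,0,-5,-0.1],[0,0,0,0,0,-12,-0.1],[0,0,0,0,0,-25,-0.1],[0,0,0,0,0,-45,-0.1],[0,0,0,0,0,-70,-0.1],[0,0,0,0,0,-100,-0.1],[0,0,0,0,0,-125,-0.1],[0,0,0,0,0,-140,-0.1],[0,0,0,0,0,-140,-0.1],[0,0,0,0,0,-140,-0.1]])

```text
time_s: 7.95
ee_pos: [466.1, -257.3, 134.0]
ee_rot: [-180.0, 0.0, 18.0]
force: [-0.4, -0.4, -1.0]
gripper_width: 46.0
gripper_force: 25.0
```

Run:
```python
from h import *
s=state();print(s['time_s'],s['ee_pos'],s['ee_rot'],s['force'],s['gripper_width'],s['gripper_force'])
a=save('wrist','w4.png');b=save('scene','s4.png');c=save('top','t4.png')
o=np.zeros((600,800,3),np.uint8)
o[:350,:560]=cv2.resize(a,(560,350))
o[350:,:400]=cv2.resize(b[75:225,160:400],(400,250));o[350:,400:]=cv2.resize(c[150:300,330:570],(400,250))
cv2.imwrite('pics/o4.png',o[:,:,::-1])
u=np.array([.1118,.9937]);g=np.array([511.4,274.3])
go([*(g-140*u),130],83.6)
```

```text
7.95 [ 466.1211767  -257.28155247  134.0361062 ] [-1.79991060e+02  2.52993003e-03  1.79549264e+01] [-0.36344001 -0.35614736 -1.03735387] 45.96021992649528 24.992253184318542
turn [-1.600e-01  2.000e-02 -6.565e+01] shift [ 149.5 -363.8    3.4]
```

View pics/o4.png

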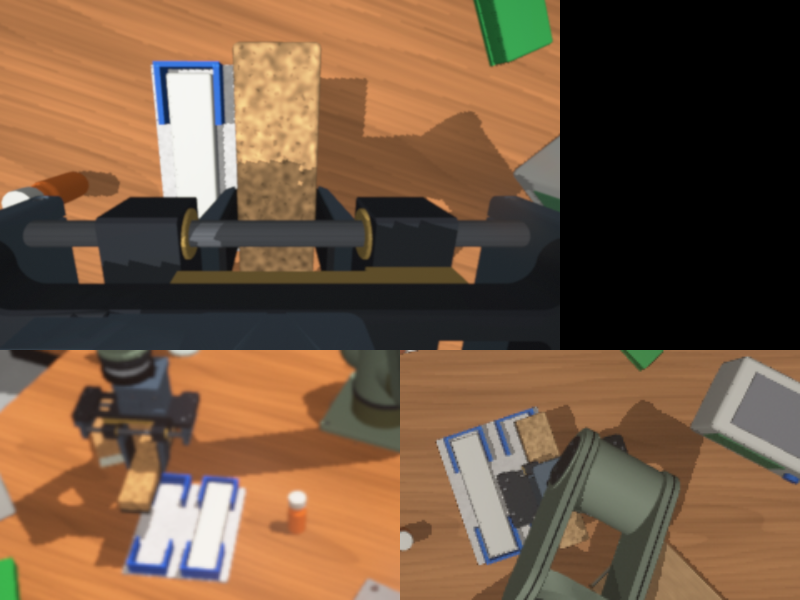

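The cork is held level (far end at about (277,43) in the composite), and the force shows about 1 N of weight. The rack's cork lane is empty and the white raise hasn't moved. Now I'll carry it over the gauge's open plate.

Call:
carry_out(commands=[[0,0,-6,14,-34,0,-0.1],[0,0,-12,27,-66,0,-0.1],[0,0,-18,41,-100,0,-0.1],[0,0,-24,55,-133,0,-0.1],[0,0,-30,68,-166,0,-0.1],[0,0,-36,82,-200,0,-0.1],[0,0,-42,96,-233,0,-0.1],[0,0,-48,109,-266,0,-0.1],[0,0,-54,123,-300,0,-0.1],[0,0,-60,137,-332,0,-0.1],[0,0,-64,146,-355,3,-0.1],[0,0,-65.6,149.5,-364,3,-0.1],[0,0,-65.6,149.5,-364,3,-0.1],[0,0,-65.6,149.5,-364,3,-0.1],[0,0,-65.6,149.5,-364,3,-0.1]])

```text
time_s: 9.6
ee_pos: [496.4, 133.7, 131.1]
ee_rot: [-180.0, 0.0, 83.4]
force: [0.2, -0.8, -0.7]
gripper_width: 46.0
gripper_force: 25.0
```

Run:
```python
from h import *
s=state();np.save('s5.npy',s,allow_pickle=True);print(s['time_s'],s['ee_pos'],s['ee_rot'],s['gripper_width'])
a=save('wrist','w5.png');c=save('top','t5.png');b=save('scene','s5.png')
o=np.zeros((600,800,3),np.uint8)
o[:350,:560]=cv2.resize(a,(560,350))
o[350:,:400]=cv2.resize(b[175:300,340:540],(400,250));o[350:,400:]=cv2.resize(c[150:275,150:350],(400,250))
cv2.imwrite('pics/o5.png',o[:,:,::-1])
```

```text
9.6 [496.35577586 133.7127348  131.05962461] [-1.79981916e+02  2.61671769e-02  8.34459200e+01] 46.04521496893315
```

View pics/o5.png

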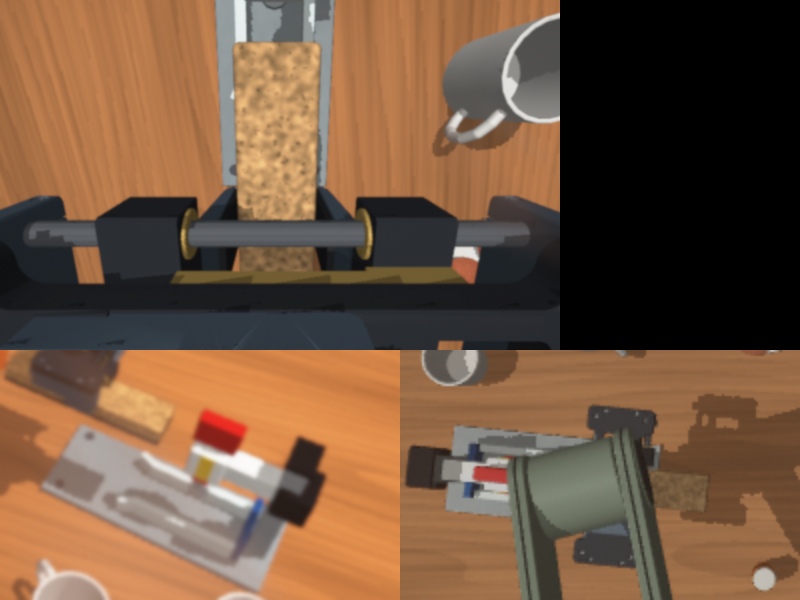

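The cork is over the plate, nearly in line with it. In the composite, the plate's edges show at columns 217 and 333, either side of the cork at 234 to 321. I'll measure the plate's centre line from this close view.

Run:
```python
from h import *
s=np.load('s5.npy',allow_pickle=True).item();cw=cam('wrist',s)
h=cv2.cvtColor(cv2.imread('pics/w5.png'),cv2.COLOR_BGR2HSV)
u=np.array([.112,.9937])
L=[];Rr=[];C=[]
for r in range(60,205,12):
    g=np.where(h[r,230:400,1]<60)[0]+230
    if len(g)<4: continue
    k=np.where((h[r,250:390,1]>60)&(h[r,250:390,0]<26))[0]
    L.append((g.min(),r+.5));Rr.append((g.max()+1,r+.5))
L,Rr=map(np.array,(L,Rr));print(L[:,0],Rr[:,0])
a,b=onplane(cw,L,10),onplane(cw,Rr,10)
print('plate width',np.hypot(*(a-b)[:,:2].T).round(1))
for e in (a,b):
    q=np.polyfit(e[:,1],e[:,0],1);print('yaw',90-np.degrees(np.arctan(q[0])))
m=((a+b)/2)[:,:2];q=np.polyfit(m[:,1],m[:,0],1);print('axis yaw',90-np.degrees(np.arctan(q[0])),'axis x at y=134,200,284:',np.polyval(q,[134,200,284]))
# top estimate axis
c=np.array([508.58,249.42]);print('top axis x:',[c[0]+(y-c[1])*.1127 for y in(134,200,284)])
# cork edges in wrist, top plane z=TCP+37.8
z=s['ee_pos'][2]+37.8;E=[]
for r in range(60,190,12):
    k=np.where((h[r,258:376,1]>75))[0]+258;E.append((k.min(),k.max()+1,r+.5))
E=np.array(E);md=onplane(cw,np.c_[(E[:,0]+E[:,1])/2,E[:,2]],z);print(E[:,:2].tolist());q=np.polyfit(md[:,1],md[:,0],1);print('cork yaw',90-np.degrees(np.arctan(q[0])),'x at y',np.polyval(q,[134,200]))
print('far end y',onplane(cw,(317,48),z))
```

```text
[248. 249. 249. 250. 250. 251. 251. 252. 252. 253. 253. 254. 255.] [380. 379. 378. 378. 377. 377. 376. 376. 375. 374. 374. 373. 373.]
plate width [119.2 118.4 118.5 118.6 118.7 118.8 118.9 119.  119.1 118.2 119.2 118.3
 118.4]
yaw 83.26406488790363
yaw 83.18945110341718
axis yaw 83.22666657658297 axis x at y=134,200,284: [493.58339139 501.42226218 511.39900682]
top axis x: [np.float64(495.572166), np.float64(503.010366), np.float64(512.477166)]
[[266.0, 367.0], [267.0, 366.0], [267.0, 366.0], [268.0, 365.0], [268.0, 365.0], [268.0, 364.0], [269.0, 364.0], [269.0, 363.0], [269.0, 376.0], [270.0, 376.0], [270.0, 376.0]]
cork yaw 87.01203319350033 x at y [501.15989475 504.60490903]
far end y [[507.61782721 231.06865445 168.85962461]]
```

Call:
carry_out(commands=[[0,0,0,-7,-1.8,20,-0.1],[0,0,0,-7,-1.8,45,-0.1],[0,0,0,-7,-1.8,70,-0.1],[0,0,0,-7,-1.8,90,-0.1],[0,0,0,-7,-1.8,105,-0.1],[0,0,0,-7,-1.8,115,-0.1],[0,0,0,-7,-1.8,120,-0.1],[0,0,0,-7,-1.8,124,-0.1],[0,0,0,-7,-1.8,124,-0.1]])

```text
time_s: 10.65
ee_pos: [494.1, 128.1, 7.2]
ee_rot: [180.0, -0.0, 83.5]
force: [-0.3, 1.0, 0.1]
gripper_width: 45.7
gripper_force: 25.0
```

Call:
carry_out(commands=[[0,0,0,0,0,2,-0.1],[0,0,0,0,0,4,-0.1],[0,0,0,0,0,6,-0.1],[0,0,0,0,0,7.5,-0.1],[0,0,0,0,0,7.5,-0.1]])

```text
time_s: 11.15
ee_pos: [493.8, 128.1, -0.5]
ee_rot: [-180.0, 0.0, 83.6]
force: [-0.3, -0.3, -0.5]
gripper_width: 45.7
gripper_force: 25.0
```

Call:
carry_out(commands=[[0,0,0,0,0,0.7,-0.1],[0,0,0,0,0,1.3,-0.1],[0,0,0,0,0,1.3,-0.1]])

```text
time_s: 11.45
ee_pos: [493.9, 128.2, -1.7]
ee_rot: [-180.0, -0.0, 83.6]
force: [0.9, 0.1, -0.9]
gripper_width: 45.9
gripper_force: 25.0
```

Run:
```python
from h import *
s=state();print(s['ee_pos'],s['force'],s['ee_rot'])
a=save('wrist','w6.png');c=save('top','t6.png');b=save('scene','s6.png')
o=np.zeros((600,800,3),np.uint8)
o[:350,:560]=cv2.resize(a,(560,350))
o[350:,:400]=cv2.resize(b[175:300,340:540],(400,250));o[350:,400:]=cv2.resize(c[150:275,150:350],(400,250))
cv2.imwrite('pics/o6.png',o[:,:,::-1])
```

```text
[493.89682139 128.15262459  -1.70128525] [ 0.85493725  0.05903517 -0.8950714 ] [-1.79997854e+02 -4.34095584e-03  8.35553005e+01]
```

View pics/o6.png

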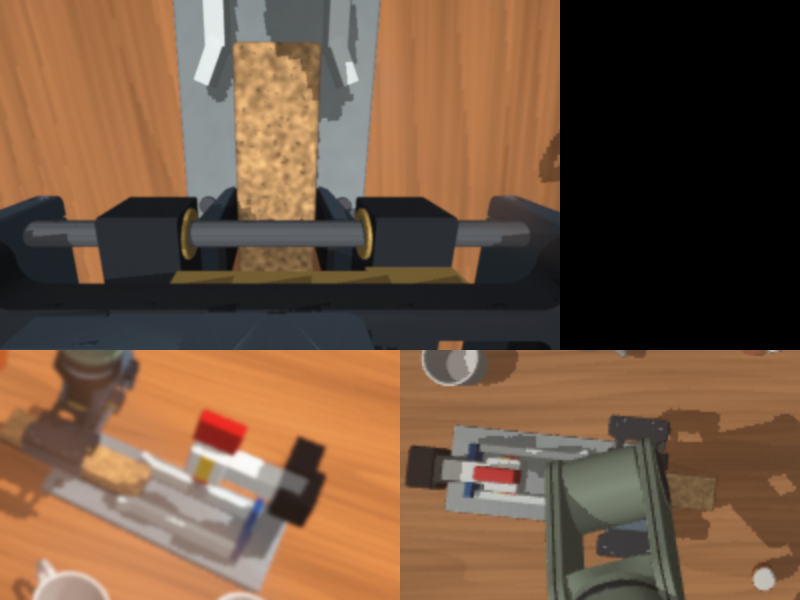

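The cork's front end sits centred between the flare tips (205 and 350 in the composite, cork mid 277), just inside the mouth. I'll set it down and let go.

Call:
carry_out(commands=[[0,0,0,0,0,0.6,-0.1],[0,0,0,0,0,0.6,-0.1],[0,0,0,0,0,0.6,0.2],[0,0,0,0,0,0.6,0.45],[0,0,0,0,0,0.6,0.45],[0,0,0,0,0,0.6,0.45],[0,0,0,0,0,0.6,0.45],[0,0,0,0,0,0.6,0.45]])

```text
time_s: 12.4
ee_pos: [493.9, 128.2, -2.3]
ee_rot: [-180.0, -0.0, 83.6]
force: [0.1, -0.7, -0.1]
gripper_width: 66.4
gripper_force: 0.0
```

Call:
carry_out(commands=[[0,0,0,-15,0,0,0.45],[0,0,0,-30,0,0,0.45],[0,0,0,-45,0,0,0.45],[0,0,0,-60,0,0,0.45],[0,0,0,-75,0,0,0.45],[0,0,0,-75,0,0,0.45],[0,0,0,-75,0,0,0.45]])

```text
time_s: 13.1
ee_pos: [485.6, 53.1, -2.2]
ee_rot: [180.0, -0.0, 83.5]
force: [1.0, -0.1, -0.3]
gripper_width: 66.2
gripper_force: 0.0
```

Run:
```python
from h import *
s=state();print(s['ee_pos'],s['force'],s['ee_rot'],s['gripper_width'])
a=save('wrist','w7.png');c=save('top','t7.png');b=save('scene','s7.png')
cw=cam('wrist',s);h=cv2.cvtColor(a,cv2.COLOR_RGB2HSV);E=[]
for r in range(30,200,12):
    k=np.where((h[r,200:440,1]>60)&(h[r,200:440,0]<26))[0]+200;k=k[(k>255)&(k<380)]
    if len(k):E.append((k.min(),k.max()+1,r+.5))
E=np.array(E);print(E.tolist())
k=cv2.inRange(h,(10,60,60),(24,255,255))[:,300:335];rr=np.where(k[:200].mean(1)>150)[0];print('far row',rr.min(),'far end',onplane(cw,(317,rr.min()),36))
o=np.zeros((600,800,3),np.uint8)
o[:350,:560]=cv2.resize(a,(560,350))
o[350:,:400]=cv2.resize(b[175:300,340:540],(400,250));o[350:,400:]=cv2.resize(c[150:275,150:350],(400,250))
cv2.imwrite('pics/o7.png',o[:,:,::-1])
```

```text
[485.56741575  53.12584437  -2.18900871] [ 0.98707639 -0.06366108 -0.30682024] [ 1.79988068e+02 -2.12356759e-02  8.34712228e+01] 66.23338181714489
[[264.0, 368.0, 30.5], [265.0, 367.0, 42.5], [265.0, 367.0, 54.5], [265.0, 366.0, 66.5], [266.0, 366.0, 78.5], [267.0, 365.0, 90.5], [267.0, 365.0, 102.5], [267.0, 365.0, 114.5], [268.0, 364.0, 126.5], [256.0, 364.0, 138.5], [256.0, 380.0, 150.5], [256.0, 380.0, 162.5], [256.0, 380.0, 174.5], [256.0, 380.0, 186.5], [256.0, 380.0, 198.5]]
far row 0 far end [[498.88750241 169.08965159  36.        ]]
```

The cork stayed put when released. I'll tilt the tool 8° so the wrist camera stays clear of the handle, then regrip near the free end.

Call:
carry_out(commands=[[0,4,0,0,0,0,0.45],[0,8,0,-2,0,0,0.45],[0,8,0,-2,0,0,0.45],[0,8,0,-2,0,0,0.1],[0,8,0,-2,0,0,-0.1],[0,8,0,-2,0,0,-0.1],[0,8,0,-2,0,0,-0.1],[0,8,0,-2,0,0,-0.1],[0,8,0,-2,0,0,-0.1]], force=20)

```text
time_s: 14.15
ee_pos: [485.3, 51.9, -2.2]
ee_rot: [180.0, -8.0, 83.6]
force: [-0.3, -0.5, -0.1]
gripper_width: 45.7
gripper_force: 20.0
```

Call:
carry_out(commands=[[0,0,0,9.9,0,1.4,-0.1],[0,0,0,19.8,0,2.8,-0.1],[0,0,0,29.7,0,4.2,-0.1],[0,0,0,39.6,0,5.6,-0.1],[0,0,0,49.5,0,7,-0.1],[0,0,0,49.5,0,7,-0.1]])

```text
time_s: 14.75
ee_pos: [491.1, 103.0, -2.2]
ee_rot: [180.0, -8.1, 83.6]
force: [0.5, 2.1, 1.7]
gripper_width: 45.7
gripper_force: 20.0
```

Call:
carry_out(commands=[[0,0,0,9.9,0,1.4,-0.1],[0,0,0,19.8,0,2.8,-0.1],[0,0,0,29.7,0,4.2,-0.1],[0,0,0,39.6,0,5.6,-0.1],[0,0,0,49.5,0,7,-0.1],[0,0,0,54.5,0,7.7,-0.1],[0,0,0,59.4,0,8.4,-0.1],[0,0,0,64.4,0,9,-0.1],[0,0,0,64.4,0,9,-0.1]])

```text
time_s: 15.65
ee_pos: [498.3, 167.0, -2.2]
ee_rot: [180.0, -8.1, 83.5]
force: [-0.2, 0.7, 2.8]
gripper_width: 45.9
gripper_force: 20.0
```

```bash
cat > ck.py <<'E'
from h import *
s=state();print(s['time_s'],s['ee_pos'],s['ee_rot'],s['force'],s['gripper_width'])
t=save('top','tz.png');h=cv2.cvtColor(t,cv2.COLOR_RGB2HSV);ct=cam('top')
# cork seen on the plate between fences (image box round the channel)
m=cv2.inRange(h,(10,60,60),(24,255,255));print('top line y=208..216:')
for r in (206,210,214,218):
    print(r,''.join('c' if m[r,c] else ('r' if h[r,c,1]>150 and (h[r,c,0]<7 or h[r,c,0]>173) else ('b' if 100<h[r,c,0]<125 and h[r,c,1]>90 else '.')) for c in range(165,300)))
E
python3 ck.py
```

```text
15.65 [498.30170115 167.01825023  -2.19990954] [179.9968374   -8.06573716  83.54749624] [-0.20587276  0.68384656  2.79239651] 45.88414063655182
top line y=208..216:
206 .................................................ccccccccccccccccc........................................................ccccccccccccc
210 .......................rrrrrrrrrrrrrrrrrrrrrr....ccccccccccccccccc.........................................................cccccccccccc
214 .......................rrrrrrrrrrrrrrrrrrrrrr...ccccccccccccccccc..........................................................cccccccccccc
218 ........c.........bbb...........................cccccccccccccccccc.........................................................cccccccccccc
```

Call:
carry_out(commands=[[0,0,0,2,0,0.3,-0.1],[0,0,0,4,0,0.6,-0.1],[0,0,0,5,0,0.7,-0.1],[0,0,0,5,0,0.7,-0.1]])

```text
time_s: 16.1
ee_pos: [498.7, 170.7, -2.2]
ee_rot: [180.0, -8.0, 83.6]
force: [-0.8, -3.6, 4.3]
gripper_width: 45.8
gripper_force: 20.0
```

Call:
carry_out(commands=[[0,0,0,1,0,0.15,-0.1],[0,0,0,2,0,0.3,-0.1],[0,0,0,2,0,0.3,-0.1]])

```text
time_s: 16.4
ee_pos: [499.0, 172.7, -2.2]
ee_rot: [180.0, -8.0, 83.6]
force: [0.1, -3.9, 5.3]
gripper_width: 45.9
gripper_force: 20.0
```

Call:
carry_out(commands=[[0,0,0,1,0,0.15,-0.1],[0,0,0,2,0,0.3,-0.1],[0,0,0,2,0,0.3,-0.1]])

```text
time_s: 16.7
ee_pos: [499.2, 174.8, -2.2]
ee_rot: [180.0, -8.0, 83.6]
force: [-0.1, -3.5, 5.4]
gripper_width: 46.2
gripper_force: 20.0
```

Call:
carry_out(commands=[[0,0,0,1,0,0,-0.1],[0,0,0,2,0,0.1,-0.1],[0,0,0,2,0,0.1,-0.1]])

```text
time_s: 17.0
ee_pos: [499.4, 177.1, -2.2]
ee_rot: [-180.0, -8.0, 83.5]
force: [-1.3, -2.1, 2.4]
gripper_width: 45.5
gripper_force: 20.0
```

Call:
carry_out(commands=[[0,0,0,1,0,0,-0.1],[0,0,0,2,0,0.1,-0.1],[0,0,0,2,0,0.1,-0.1]])

```text
time_s: 17.3
ee_pos: [499.4, 179.3, -2.2]
ee_rot: [-180.0, -8.0, 83.5]
force: [1.3, 0.1, 0.2]
gripper_width: 45.6
gripper_force: 20.0
```

```bash
cat > fr.py <<'E'
from h import *
def hist(n,z=36):
    im=grab_frame(n);cv2.imwrite(f'pics/f_{n}.png',im[:,:,::-1]);h=cv2.cvtColor(im,cv2.COLOR_RGB2HSV);c=cam(n,state())
    m=cv2.inRange(h,(9,60,50),(26,255,255));v,u=np.where(m>0);p=onplane(c,np.c_[u+.5,v+.5],z)[:,:2]-[511.0,274.3]
    a=np.radians(83.45);x=p@[np.cos(a),np.sin(a)];y=p@[-np.sin(a),np.cos(a)]
    for lo,hi in((-22,-11),(-11,0),(0,11),(11,22)):
        k=(y>lo)&(y<hi);print(n,lo,dict(zip(range(-140,100,10),np.histogram(x[k],np.arange(-140,101,10))[0].tolist())))
E
python3 - <<'E'
from fr import *
hist('scene');hist('top')
E
```

```text
scene -22 {-140: 13, -130: 13, -120: 11, -110: 14, -100: 7, -90: 12, -80: 15, -70: 14, -60: 15, -50: 15, -40: 16, -30: 15, -20: 15, -10: 16, 0: 15, 10: 17, 20: 15, 30: 17, 40: 18, 50: 15, 60: 16, 70: 18, 80: 2, 90: 0}
scene -11 {-140: 14, -130: 14, -120: 12, -110: 9, -100: 14, -90: 13, -80: 14, -70: 14, -60: 15, -50: 15, -40: 14, -30: 14, -20: 15, -10: 16, 0: 15, 10: 16, 20: 14, 30: 17, 40: 14, 50: 16, 60: 18, 70: 16, 80: 2, 90: 0}
scene 0 {-140: 11, -130: 11, -120: 8, -110: 10, -100: 13, -90: 15, -80: 14, -70: 14, -60: 15, -50: 14, -40: 14, -30: 16, -20: 14, -10: 16, 0: 15, 10: 16, 20: 15, 30: 16, 40: 15, 50: 18, 60: 16, 70: 15, 80: 1, 90: 0}
scene 11 {-140: 9, -130: 13, -120: 12, -110: 13, -100: 14, -90: 13, -80: 14, -70: 14, -60: 14, -50: 14, -40: 15, -30: 13, -20: 16, -10: 14, 0: 13, 10: 3, 20: 13, 30: 14, 40: 16, 50: 15, 60: 15, 70: 17, 80: 1, 90: 0}
top -22 {-140: 0, -130: 0, -120: 0, -110: 0, -100: 0, -90: 0, -80: 0, -70: 0, -60: 0, -50: 0, -40: 0, -30: 0, -20: 12, -10: 16, 0: 12, 10: 2, 20: 0, 30: 3, 40: 3, 50: 1, 60: 7, 70: 8, 80: 0, 90: 0}
top -11 {-140: 0, -130: 0, -120: 0, -110: 0, -100: 0, -90: 0, -80: 0, -70: 0, -60: 0, -50: 0, -40: 0, -30: 0, -20: 17, -10: 13, 0: 12, 10: 0, 20: 0, 30: 0, 40: 0, 50: 0, 60: 0, 70: 0, 80: 0, 90: 0}
top 0 {-140: 0, -130: 0, -120: 0, -110: 0, -100: 0, -90: 0, -80: 0, -70: 0, -60: 0, -50: 0, -40: 0, -30: 3, -20: 13, -10: 16, 0: 11, 10: 0, 20: 0, 30: 0, 40: 0, 50: 0, 60: 0, 70: 0, 80: 0, 90: 0}
top 11 {-140: 0, -130: 0, -120: 0, -110: 0, -100: 0, -90: 0, -80: 0, -70: 0, -60: 0, -50: 0, -40: 0, -30: 7, -20: 16, -10: 13, 0: 14, 10: 0, 20: 0, 30: 0, 40: 0, 50: 0, 60: 4, 70: 4, 80: 0, 90: 0}
```

Run:
```python
from h import *
c=cam('scene');m,o,r=c;print(camera_model('scene')['origin'],camera_model('scene')['rotation'])
def proj(c,p):
    m,o,r=c;q=(np.array(p)-o)@r;return m['cx']+m['fx']*q[0]/-q[2],m['cy']-m['fy']*q[1]/-q[2]
for n in('scene','top'):
    c=cam(n);print(n,'plate mid',proj(c,(508.6,249.4,10)),'cork start',proj(c,(465.6,-257.5,32)))
for f in('scene0','s7','f_scene'):
    h=cv2.cvtColor(cv2.imread(f'pics/{f}.png'),cv2.COLOR_BGR2HSV)
    k=cv2.inRange(h,(0,150,60),(6,255,255))|cv2.inRange(h,(174,150,60),(180,255,255))
    k[:,:400]=0;n,l,st,ce=cv2.connectedComponentsWithStats(k);print(f,[(ce[i].round(),st[i,4]) for i in range(1,n) if st[i,4]>60])
```

```text
[1103.29576102  264.74672006  883.25616703] [ 39.40792253   1.01934731 114.56960885]
scene plate mid (np.float64(418.8831066012839), np.float64(249.75878807713735)) cork start (np.float64(255.29648510099867), np.float64(174.46634247226888))
top plate mid (np.float64(227.33149005086338), np.float64(213.84356096099185)) cork start (np.float64(410.9343886719535), np.float64(226.12945380491095))
scene0 [(array([450., 215.]), np.int32(351))]
s7 [(array([450., 215.]), np.int32(350))]
f_scene [(array([450., 215.]), np.int32(351))]
```

Run:
```python
import fr
from fr import *
for n,f in(('scene','s7'),('scene','f_scene'),('top','t7'),('top','f_top')):
    print(f);fr.grab_frame=lambda _:cv2.imread(f'pics/{f}.png')[:,:,::-1].copy()
    im=fr.grab_frame(n);h=cv2.cvtColor(im,cv2.COLOR_RGB2HSV)
    m,o,r=cam(n);a=np.radians(83.45)
    for y in(-15,15) if n=='top' else(-15,-5):
        s=''
        for x in range(-230,112,4):
            p=np.array([511+x*np.cos(a)-y*np.sin(a),274.3+x*np.sin(a)+y*np.cos(a),36]);q=(p-o)@r
            u,v=int(m['cx']-m['fx']*q[0]/q[2]),int(m['cy']+m['fy']*q[1]/q[2]);H,S,V=h[v,u]
            s+='c' if 9<=H<=26 and S>60 else 'b' if 100<H<125 and S>80 else 'r' if S>150 and(H<7 or H>173) else '.' if V>80 else '#'
        print(y,s)
```

```text
s7
-15 .c..ccccccccccccccccccccccccccccccccccccccccccc...cc..................................
-5 ....ccccccccccccccccccccccccccccccccccccccccccc.......................................
f_scene
-15 cccccccccccccccccc.ccccccccccccccc.ccccccccccccccccccccccccccccccccccccccccccc........
-5 ccccccccccccccccccccccccccccc.c..ccccccccccccccccccccccccccccccccccccccccccccc........
t7
-15 ......................#..#..cccccccccccccccccc..............................###bb###.#
15 .....................##..#..cccccccccccccccccc........................................
f_top
-15 ccccccccccccc#.##.............................##.....ccccccc..............ccc##bb###.#
15 cccccccccccc..c...#..........................##.##..cccccccc..........................
```

Call:
carry_out(commands=[[0,0,0,2,0,0.3,-0.1],[0,0,0,4,0,0.5,-0.1],[0,0,0,4,0,0.5,-0.1]])

```text
time_s: 17.7
ee_pos: [499.3, 179.5, -2.2]
ee_rot: [-180.0, -7.7, 83.7]
force: [-0.7, -16.3, 4.4]
gripper_width: 45.6
gripper_force: 20.0
```

```bash
cat > fe.py <<'E'
from h import *
def fe(n,im):
    h=cv2.cvtColor(im,cv2.COLOR_BGR2HSV).astype(float);m,o,r=cam(n);a=np.radians(83.45);out=[]
    for y in range(-18,19,3):
        xs=np.arange(-60,95,.5);P=np.c_[511+xs*np.cos(a)-y*np.sin(a),274.3+xs*np.sin(a)+y*np.cos(a),36+0*xs];q=(P-o)@r
        U=(m['cx']-m['fx']*q[:,0]/q[:,2]-.5).astype(np.float32);V=(m['cy']+m['fy']*q[:,1]/q[:,2]-.5).astype(np.float32)
        S=cv2.remap(h[:,:,1].astype(np.float32),U[None],V[None],cv2.INTER_LINEAR)[0]
        k=np.where(S>60)[0];out.append(float(xs[k.max()]) if len(k) else None)
    return out
if __name__=='__main__':
    s=state();print(s['time_s'],s['ee_pos'],s['force'],s['gripper_width'])
    save('scene','g_scene.png');save('top','g_top.png')
    for n,f in(('scene','s7'),('scene','f_scene'),('scene','g_scene')): print(f,fe(n,cv2.imread(f'pics/{f}.png')))
E
python3 fe.py
```

```text
17.7 [499.34303667 179.51476343  -2.23947663] [ -0.68370473 -16.29127679   4.35955099] 45.614067807303655
s7 [-18.5, 87.5, 89.0, 89.5, 90.0, 90.0, 90.0, 90.5, 91.0, 91.0, 91.0, 91.0, 91.0]
f_scene [82.0, 88.0, 89.0, 90.0, 89.5, 90.0, 90.0, 90.5, 91.0, 91.0, 91.0, 91.0, 91.0]
g_scene [82.0, 88.0, 89.0, 89.5, 90.0, 90.0, 90.0, 90.5, 91.0, 91.0, 91.0, 91.0, 91.0]
```

Firm contact: a 4 mm push moved the tool only 0.2 mm and built up 16 N, so the raise is home against the stop. I'll relieve the push, let go and back off.

Call:
carry_out(commands=[[0,0,0,-2,0,-0.3,-0.1],[0,0,0,-3.2,0,-0.4,-0.1],[0,0,0,-3.2,0,-0.4,-0.1],[0,0,0,-3.2,0,-0.4,0.2],[0,0,0,-3.2,0,-0.4,0.45],[0,0,0,-3.2,0,-0.4,0.45],[0,0,0,-3.2,0,-0.4,0.45],[0,0,0,-3.2,0,-0.4,0.45],[0,0,0,-3.2,0,-0.4,0.45]])

```text
time_s: 18.7
ee_pos: [499.7, 179.8, -1.9]
ee_rot: [180.0, -8.0, 83.6]
force: [0.4, 0.4, -0.2]
gripper_width: 66.1
gripper_force: 0.0
```

Call:
carry_out(commands=[[0,0,0,-5,0,-10,0.45],[0,0,0,-5,0,-25,0.45],[0,0,0,-5,0,-45,0.45],[0,0,0,-5,0,-75,0.45],[0,0,0,-5,0,-110,0.45],[0,0,0,-5,0,-150,0.2],[0,-4,0,-5,0,-190,-0.2],[0,-8,0,-5,0,-230,-1],[0,-8,0,-5,0,-260,-1],[0,-8,0,-5,0,-260,-1],[0,-8,0,-5,0,-260,-1]])

```text
time_s: 19.8
ee_pos: [494.9, 138.5, 255.5]
ee_rot: [179.9, -0.0, 83.5]
force: [0.1, -0.3, -1.1]
gripper_width: 20.8
gripper_force: 0.0
```

Run:
```python
from h import *
s=state();print(s['time_s'],s['ee_pos'],s['ee_rot'],s['force'],s['gripper_width'])
c=cam('wrist',s)
w=save('wrist','w9.png');t=save('top','t9.png');sc=save('scene','s9.png')
red=lambda h:cv2.inRange(h,(0,150,60),(6,255,255))|cv2.inRange(h,(174,150,60),(180,255,255))
B={}
for n,im,near in(('wrist',w,(315,60)),('top',t,(198,212)),('scene',sc,(450,215))):
    try: B[n]=blob(red(cv2.cvtColor(im,cv2.COLOR_RGB2HSV)),near);print(n,B[n][:3])
    except Exception as e: print(n,e)
# top face in scene: the brighter red part
h=cv2.cvtColor(sc,cv2.COLOR_RGB2HSV);k=red(h);print('V pct',np.percentile(h[...,2][k>0],[5,30,50,70,95]))
# cork rear end, top view
for y in(-15,0,15):
    a=np.radians(83.45);m,o,r=cam('top');hh=cv2.cvtColor(t,cv2.COLOR_RGB2HSV);st=''
    for x in range(-180,112,3):
        p=np.array([511+x*np.cos(a)-y*np.sin(a),274.3+x*np.sin(a)+y*np.cos(a),36]);q=(p-o)@r
        H,S,V=hh[int(m['cy']+m['fy']*q[1]/q[2]),int(m['cx']-m['fx']*q[0]/q[2])]
        st+='c' if 9<=H<=26 and S>60 else '.' if V>80 else '#'
    print(y,st)
```

```text
19.8 [494.86385852 138.47477357 255.47133085] [ 1.79935245e+02 -2.61296120e-02  8.35351567e+01] [ 0.08737693 -0.29640274 -1.11635616] 20.77507897974198
wrist (array([316.07769929,  21.30070636]), np.int32(991), ((316.0, 22.5), (45.0, 22.0), 90.0))
top attempt to get argmax of an empty sequence
scene (array([449.62962963, 215.35327635]), np.int32(351), ((449.5862121582031, 215.53448486328125), (23.397611618041992, 15.412713050842285), 21.801406860351562))
V pct [135. 137. 152. 229. 237.]
-15 cccc..........###ccccc#.#....#.....#..............................................####..#######..#
0 cccc............cccc###....##...##.................................................##....#........
15 cccc...........cc####..........#.................................................###....##........
```

Run:
```python
from h import *
for z in(190,198,205): print(z,onplane(cam('top'),(198.64,212.47),z))
h=cv2.cvtColor(cv2.imread('pics/scene0.png'),cv2.COLOR_BGR2HSV);k=cv2.inRange(h,(0,150,190),(6,255,255))|cv2.inRange(h,(174,150,190),(180,255,255))
b=blob(k,(450,213));print(b[:3],tri(cam('top'),(198.64,212.47),cam('scene'),b[0]+.5))
go([512.5,284.2,255],83.5)
```

```text
190 [[512.24786393 284.10237723 190.        ]]
198 [[512.17488277 282.09629913 198.        ]]
205 [[512.11102425 280.34098079 205.        ]]
(array([451.43884892, 211.12230216]), np.int32(139), ((451.3993835449219, 211.04141235351562), (23.384618759155273, 5.923077583312988), 22.61986541748047)) (array([511.30087655, 287.44278027, 192.80545419]), np.float64(8.06242360878122))
turn [-0.18  0.06  0.03] shift [147.    1.8  -1.8]
```

Call:
carry_out(commands=[[0,0,0,30,0.5,0,-1],[0,0,0,65,1,0,-1],[0,0,0,100,1.5,0,-1],[0,0,0,130,1.5,0,-1],[0,0,0,146,1.5,0,-1],[0,0,0,146,1.5,0,-1],[0,0,0,146,1.5,15,-1],[0,0,0,146,1.5,30,-1],[0,0,0,146,1.5,45,-1],[0,0,0,146,1.5,55,-1],[0,0,0,146,1.5,60,-1],[0,0,0,146,1.5,60,-1]])

```text
time_s: 21.15
ee_pos: [512.7, 282.9, 194.4]
ee_rot: [-179.9, 0.1, 83.5]
force: [-0.3, 0.3, 0.4]
gripper_width: 0.6
gripper_force: 0.0
```

Call:
carry_out(commands=[[0,0,0,0,0,4,-1],[0,0,0,0,0,8,-1],[0,0,0,0,0,12,-1],[0,0,0,0,0,16,-1],[0,0,0,0,0,20,-1],[0,0,0,0,0,20,-1]])

```text
time_s: 21.75
ee_pos: [512.8, 283.8, 174.4]
ee_rot: [-180.0, 0.0, 83.6]
force: [0.5, -0.7, -0.3]
gripper_width: 0.3
gripper_force: 0.0
```

Call:
carry_out(commands=[[0,0,0,0,0,4,-1],[0,0,0,0,0,8,-1],[0,0,0,0,0,12,-1],[0,0,0,0,0,16,-1],[0,0,0,0,0,16,-1]])

```text
time_s: 22.25
ee_pos: [512.9, 283.7, 158.1]
ee_rot: [-180.0, 0.0, 83.6]
force: [0.8, -0.4, -0.9]
gripper_width: 0.6
gripper_force: 0.0
```

Call:
carry_out(commands=[[0,0,0,0,0,4,-1],[0,0,0,0,0,8,-1],[0,0,0,0,0,12,-1],[0,0,0,0,0,16,-1],[0,0,0,0,0,20,-1],[0,0,0,0,0,20,-1]])

```text
time_s: 22.85
ee_pos: [512.8, 283.7, 138.0]
ee_rot: [-180.0, 0.0, 83.6]
force: [-0.2, 0.4, 0.7]
gripper_width: 0.5
gripper_force: 0.0
```

Run:
```python
from h import *
s=state();print(s['ee_pos'],s['force'],s['effort'])
sc=save('scene','s10.png');t=save('top','t10.png');w=save('wrist','w10.png')
red=lambda h:cv2.inRange(h,(0,150,60),(6,255,255))|cv2.inRange(h,(174,150,60),(180,255,255))
for n,im in(('scene',sc),('top',t),('wrist',w)):
    k=red(cv2.cvtColor(im,cv2.COLOR_RGB2HSV));N,l,st,c=cv2.connectedComponentsWithStats(k);print(n,[(c[i].round(1).tolist(),st[i].tolist()) for i in range(1,N) if st[i,4]>15])
m,o,r=cam('scene')
for z in(138,158,190):
    q=(np.array([512.5,284,z])-o)@r;print(z,m['cx']-m['fx']*q[0]/q[2],m['cy']+m['fy']*q[1]/q[2])
```

```text
[512.8488434  283.6721082  138.01291319] [-0.18815539  0.44875328  0.67350633] [ 3.18207429e-03 -4.32281971e+01 -2.20656914e+01  7.80741032e-02
 -3.24280362e-02 -6.80992662e-05]
scene [([443.9, 230.1], [434, 224, 22, 12, 110])]
top [([211.0, 212.6], [209, 210, 5, 6, 23])]
wrist [([314.3, 200.7], [300, 180, 30, 70, 1079])]
138 442.80691103514135 226.21307950890753
158 444.7445226123166 221.01726346917349
190 447.9881850935083 212.31919738317825
```

The handle has gone down about 30 mm (its lower edge is at row 236 in the scene view) and the fingers are following it. I'll continue to the end stop, watching the force.

Call:
carry_out(commands=[[0,0,0,0,0,3,-1],[0,0,0,0,0,6,-1],[0,0,0,0,0,9,-1],[0,0,0,0,0,10,-1]])

```text
time_s: 23.4
ee_pos: [513.1, 283.8, 128.8]
ee_rot: [180.0, -0.0, 83.6]
force: [-1.1, -1.0, 4.3]
gripper_width: 0.9
gripper_force: 2.1
```

Call:
carry_out(commands=[[0,0,0,0,0,1.5,-1],[0,0,0,0,0,3,-1],[0,0,0,0,0,3,-1]])

```text
time_s: 23.7
ee_pos: [513.1, 283.8, 125.7]
ee_rot: [180.0, -0.0, 83.6]
force: [-0.9, 0.5, 3.0]
gripper_width: 0.7
gripper_force: 1.3
```

Call:
carry_out(commands=[[0,0,0,0,0,1,-1],[0,0,0,0,0,2,-1],[0,0,0,0,0,2,-1]])

```text
time_s: 24.0
ee_pos: [513.1, 283.8, 124.4]
ee_rot: [180.0, -0.0, 83.6]
force: [-1.8, -0.9, 6.7]
gripper_width: 0.4
gripper_force: 3.4
```

Call:
carry_out(commands=[[0,0,0,0,0,1,-1],[0,0,0,0,0,2,-1],[0,0,0,0,0,2,-1]])

```text
time_s: 24.3
ee_pos: [513.1, 283.8, 124.4]
ee_rot: [179.9, -0.1, 83.6]
force: [-3.7, -2.0, 15.9]
gripper_width: 0.4
gripper_force: 8.0
```

Call:
carry_out(commands=[[0,0,0,0,0,1,-1],[0,0,0,0,0,2,-1],[0,0,0,0,0,2,-1]])

```text
time_s: 24.6
ee_pos: [513.2, 283.9, 124.3]
ee_rot: [179.9, -0.1, 83.6]
force: [-6.7, -3.6, 25.6]
gripper_width: 0.4
gripper_force: 12.7
```

The head is on its end stop: z is stuck at 124.3 while the force rises to 26 N. I'll lift off and check.

Call:
carry_out(commands=[[0,0,0,0,0,-10,-1],[0,0,0,0,0,-30,-1],[0,0,0,0,0,-60,-1],[0,0,0,0,0,-100,-1],[0,0,0,-40,0,-130,-1],[0,0,0,-90,0,-130,-1],[0,0,0,-140,0,-130,-1],[0,0,0,-190,0,-130,-1],[0,0,0,-230,0,-130,-1],[0,0,0,-230,0,-130,-1],[0,0,0,-230,0,-130,-1]])

```text
time_s: 25.7
ee_pos: [487.1, 54.8, 249.4]
ee_rot: [-180.0, -0.0, 83.4]
force: [-0.2, 0.4, -0.4]
gripper_width: 0.5
gripper_force: 0.0
```

Run:
```python
from h import *
s=state();print(s['time_s'],s['ee_pos'],s['force'])
sc=save('scene','s11.png');t=save('top','t11.png')
red=lambda h,v:cv2.inRange(h,(0,150,v),(6,255,255))|cv2.inRange(h,(174,150,v),(180,255,255))
for f in('scene0','s11'):
    h=cv2.cvtColor(cv2.imread(f'pics/{f}.png'),cv2.COLOR_BGR2HSV);b=blob(red(h,60),(448,220));b2=blob(red(h,190),(448,216));print(f,b[0],b[1],b2[0],b2[1])
ht=cv2.cvtColor(t,cv2.COLOR_RGB2HSV);bt=None
try: bt=blob(red(ht,60),(200,212));print('top',bt[0],bt[1],[onplane(cam('top'),bt[0]+.5,z)[0].round(1) for z in(145,)])
except Exception as e: print(e)
m,o,r=cam('scene')
for z in(145,150,193,200):
    q=(np.array([512.3,284,z])-o)@r;print(z,m['cx']-m['fx']*q[0]/q[2],m['cy']+m['fy']*q[1]/q[2])
a=np.radians(83.45)
for n,im in(('top',t),('scene',sc)):
  m,o,r=cam(n);hh=cv2.cvtColor(im,cv2.COLOR_RGB2HSV)
  for y in(-15,0,15):
    st=''
    for x in range(-180,112,3):
        p=np.array([511+x*np.cos(a)-y*np.sin(a),274.3+x*np.sin(a)+y*np.cos(a),36]);q=(p-o)@r
        H,S,V=hh[int(m['cy']+m['fy']*q[1]/q[2]),int(m['cx']-m['fx']*q[0]/q[2])]
        st+='c' if 9<=H<=26 and S>60 else '.' if V>80 else '#'
    print(n,y,st)
```

```text
25.7 [487.07675002  54.7654283  249.41976666] [-0.16055755  0.39413839 -0.41193344]
scene0 [449.62962963 215.35327635] 351 [451.43884892 211.12230216] 139
s11 [444.47096774 229.02580645] 310 [446.01503759 225.27067669] 133
top [203.26153846 212.03076923] 130 [array([512.3, 282.5, 145. ])]
145 443.4987583757492 224.34925101441928
150 443.9827421913307 223.05138383478464
193 448.3232768588855 211.41166096447066
200 449.0615990285768 209.431751551823
top -15 ..............................##....##...ccccccccccccccccccc.................ccccccccc############
top 0 ..............................##...##....cccccccccccccccccc...##.................................#
top 15 .............................##....##...ccccccccccccccccccc.....................ccccc......####.##
scene -15 ccccccccc...........cccccccccccccccccccccccccccccccccccccccccccccccccccccccccccccccccccc..........
scene 0 ccccccccc...........ccccccccccccccccccccccccccccccccccccccc...ccccccc...cccccccccccccccc....##cccc
scene 15 ccccccccc............cccccccccccccccccccccccccccccccccccccc..ccccccc.........................ccccc
```

Run:
```python
from h import *
a=np.radians(83.45)
for n,f in(('scene','s11'),('top','t11')):
  m,o,r=cam(n);hh=cv2.cvtColor(cv2.imread(f'pics/{f}.png'),cv2.COLOR_BGR2HSV).astype(np.float32)
  for z,y,lo,hi,st in((10,-10,-182,-160,2),(10,10,-182,-160,2),(36,-15,-132,-108,2),(36,-5,-132,-108,2),(36,-15,66,96,2),(36,15,66,96,2),(50,-20,66,96,2)):
    xs=np.arange(lo,hi,st);P=np.c_[511+xs*np.cos(a)-y*np.sin(a),274.3+xs*np.sin(a)+y*np.cos(a),z+0*xs];q=(P-o)@r
    U=(m['cx']-m['fx']*q[:,0]/q[:,2]-.5).astype(np.float32)[None];V=(m['cy']+m['fy']*q[:,1]/q[:,2]-.5).astype(np.float32)[None]
    H=cv2.remap(hh[...,0].copy(),U,V,0)[0];S=cv2.remap(hh[...,1].copy(),U,V,1)[0];W=cv2.remap(hh[...,2].copy(),U,V,1)[0]
    print(n,z,y,' '.join(f'{x}:{int(h)}/{int(s)}/{int(w)}' for x,h,s,w in zip(xs,H,S,W)))
```

```text
scene 10 -10 -182:13/158/216 -180:13/158/216 -178:13/158/216 -176:13/157/214 -174:13/157/214 -172:13/157/213 -170:13/157/213 -168:12/154/210 -166:12/144/204 -164:12/118/195 -162:10/83/188
scene 10 10 -182:13/158/214 -180:13/158/214 -178:13/158/214 -176:13/159/215 -174:13/158/215 -172:13/158/215 -170:13/157/214 -168:13/155/211 -166:12/145/204 -164:12/121/194 -162:11/86/185
scene 36 -15 -132:9/36/186 -130:10/34/185 -128:10/34/184 -126:10/36/182 -124:11/41/176 -122:11/55/168 -120:11/76/166 -118:13/105/177 -116:15/123/197 -114:15/132/213 -112:15/133/220 -110:15/133/223
scene 36 -5 -132:10/32/185 -130:11/32/184 -128:10/32/183 -126:10/35/179 -124:10/41/171 -122:10/55/161 -120:12/81/162 -118:14/106/181 -116:14/123/202 -114:15/132/218 -112:15/133/222 -110:15/133/224
scene 36 -15 66:14/130/162 68:13/130/161 70:14/130/159 72:14/131/158 74:14/131/157 76:14/130/154 78:13/125/149 80:11/107/134 82:179/63/111 84:134/51/97 86:134/58/95 88:129/60/96 90:133/50/95 92:153/27/94 94:0/27/105
scene 36 15 66:14/28/159 68:14/28/159 70:14/27/159 72:15/24/158 74:14/24/157 76:13/23/157 78:14/21/157 80:15/20/157
[... 957 characters left out ...]
35/118 -118:41/35/117 -116:43/35/117 -114:43/35/117 -112:43/34/116 -110:43/34/117
top 36 -15 66:15/109/114 68:15/109/112 70:15/109/112 72:15/106/110 74:15/104/111 76:16/90/103 78:133/41/60 80:120/37/59 82:120/55/67 84:112/83/80 86:112/87/79 88:112/84/78 90:112/65/74 92:0/16/64 94:15/28/70
top 36 15 66:17/82/152 68:17/78/152 70:15/75/149 72:15/71/141 74:19/63/146 76:19/37/143 78:21/14/134 80:23/18/123 82:100/23/125 84:100/19/125 86:105/15/114 88:108/27/103 90:108/22/97 92:113/14/96 94:15/24/88
top 50 -20 66:16/109/118 68:16/105/114 70:15/99/106 72:15/74/81 74:130/52/59 76:130/54/54 78:115/74/65 80:113/95/77 82:114/97/80 84:114/90/80 86:112/79/81 88:18/30/87 90:15/13/91 92:15/14/87 94:17/23/75
```

In the scene view the plate's rear edge (true −170) reads −163.5, so that view is biased by +6.5 mm. Corrected, the cork spans −125.5 to 74.5 mm, which is fully home. The handle top is at about 145 mm, so the head is fully down, and the robot is clear. Handing in.

```bash
python3 -c "
from workcell import workorder
print(workorder.job_done())"
```

```text
the job is handed in; nothing more can be done
None
```

The job is handed in, verdict not shown: the cork raise is home against the blue stop within about 1 mm and let go, and the red handle is down on its end stop; I could not see the foot's reading directly.

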